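Slide the mixing pot under the thinner pump and dose it

TASK

Slide the mixing pot along the steel plate, without lifting or tipping it, from the yellow-framed place to the blue-framed place until it rests under the red spout and against the black sprung stop pad, pushing the pad in a little but never ramming it. Then press the red pump head fully down, gently, and let it come up again. Leave the pot standing there against the pad with its handle square to the lane, pointing to the robot's side, and do not disturb the jar, the spray can or the brush.

Things in the scene. Friction and masses are not known exactly. Their poses are not given: they have to be found in the camera images.
- station: Fixed steel plate, 300 x 540 x 8 mm, origin at bench level, top at its z = 0.008. Its +x points away from the robot, +y to the robot's left. Plate spans x -0.14 to 0.16, y -0.31 to 0.23. The slide lane runs along y at x = 0: yellow frame (start) centred at (0, 0.12), blue frame (dosing place) at (0, -0.0975), each 130 mm in x and 180 to 190 mm in y.
- pot: Loose open aluminium pot, outer diameter 104 mm at the foot, 110 mm at the rim, 85 mm tall, wall 4 mm, 0.55 to 0.95 kg. Origin: centre of its underside, z up; the handle runs along its -x. It starts on the plate in the yellow frame, handle roughly towards the robot. Sliding it takes about 1.5 to 6 N.
- handle (a point): Point on the centre line of the pot's black straight bar handle, 97 mm from the pot's axis and 62 mm above its underside. The bar is 16 mm wide and 16 mm tall and runs level along the pot's x from the wall (55 mm) to 156 mm from the axis.
- stop_rail: Fixed rail at the -y end of the lane; origin on the plate's top at station (0, -0.19), axes as the station's. Carries a yellow block (60 x 80 x 40 mm) with a black sprung pad on its +y side. The block is clamped at a different setting each time, NOT measured: it does not slide, find it by touch. More than 8 N between pot and stop is ramming.
- pad_mid (a point): Fixed reference point, not the real pad: where the pad's face is at the middle setting (pad out). The true face lies up to 25 mm nearer (+y) or further (-y). The pad is 70 mm wide in x, 12 to 56 mm above the plate. It gives 8 mm along -y: 0.6 N at first touch, 3 N fully in, then solid. Touching it, the pot's centre is about 54 mm to the +y of the face.
- spout (a point): Tip of the red spout, 176 mm above the bench with the pump up, over the blue place at station (0.005, -0.0975). It goes down with the pump head. The pot passes under it.
- pump_top (a point): Centre of the top of the red pump head (disc, 42 mm diameter, 14 mm thick), 207 mm above the bench, on a white bottle (66 mm diameter) fixed to the plate behind the blue place. The spout, 10 mm thick, runs from the head to station -x, its upper side about 5 mm below the head's top.
- pump (a joint): Travel of the pump head in m: 0 up, 0.014 fully down (counts beyond 0.011). Sprung: about 2.4 N to start, 8 N fully down, then solid; more than 25 N is too much. It rises by itself when let go.
- jar: Bystander: tint jar with red cap and blue label, 54 mm diameter, 90 mm tall, standing on the plate behind the lane. Origin: centre of its underside.
- can: Bystander: aluminium spray can with a green band, 67 mm diameter, 188 mm tall, standing on the plate behind the lane. Origin: centre of its underside.
- brush: Bystander: paint brush, 180 mm long, lying along its own x on the bench to the left of the plate. Origin: middle of its underside.
There are look-alikes about, which are no part of the job. Leave any green or pink look-alike of the pot alone.

How it is judged:
By the outcome, as a careful person would: the job done as asked, in the order asked, and still so for the second after the job is handed in, with the robot touching nothing.
It also fails if it takes over 72 s, if anything falls off the work surface, if the arm or the gripper's body presses on something with over 40 N, if the wrist force passes 120 N, or if a joint passes its speed limit or range.

ROBOT

A 6-joint arm with a two-finger parallel gripper is mounted at the origin on the work surface. World frame = base frame: x ahead of the robot, y to its left, z up, the work surface at z = 0. Lengths are in m, angles in rad, forces in N, time in s.
With the tool pointing down it reaches from about 0.375 to 0.925 m from the base axis. Payload 5.7 kg.
Tool frame: the origin (TCP) lies at the very end of the fingers, on their centre line; the grasp point (between the pads) lies arm.grip_depth behind it (arm.grip_depth is the distance from the TCP to the grasp point, in m); z points along the fingers, y is the line along which they close (so a half turn about z gives the same grasp; the last joint's range is limited). The gripper opens to 85 mm and grips with 20 to 120 N. Pads are 22 mm wide; open, the fingers measure 114 mm over their backs; the gripper's body (76 mm by 85 mm) begins 54 mm behind the grasp point. The pads swing forward as they close: fully open they stand 13 mm farther back than shut.
Start: joints at [-0.115, 0.359, 1.51, -0, 1.272, -0.115], TCP at [0.6, -0, 0.231] pointing down, gripper open.
Joint ranges: [-2.97, 2.97], [-1.01, 2.36], [0.21, 2.38], [-0.96, 4.11], [0.2, 2.71], [-2.98, 2.98]. Speed limits (rad/s): [2.39, 2.39, 3.14, 3.14, 3.14, 3.14].

INTERFACE

Orientations are given as a unit quaternion [x, y, z, w].
In Python, from cell import arm, imaging, job gives the robot as it stands.
- The arm moves only by the tool apply_moves, never from a script. Its argument "rows" is a list that holds one entry, the list of rows, each a list of 4 numbers: the shift along the tool's x, y, z in mm, then the turn about the tool's z in degrees. In form: [[[x, y, z, yaw], ...]]. A call has 1 to 12 rows; each row shifts and turns the commanded pose from where the row before left it, along the tool's axes as they then stand; what a row does not reach is not made up. A row lasts 1/8 s, in which the tool goes at most 62.5 mm and 10.7 degrees, less where a joint would pass 70% of its speed; a pose out of reach is approached as far as the arm can. A call with a gripper value outside its range is refused whole. "hand" is the closure, from 0 (fully open) to 1 (shut), set as the call begins (left out, the last holds). The fingers move at their own pace and stop on an object; "grip_force" is the grip in N (left out, the last holds). Time passes only in rows, so rows that do not move let the fingers close. It gives the time, the measured TCP pose, the force, the opening and the grip force at its end, in the units of the state.
- arm.get_state(): the state, without advancing time (a new reading comes with each control period).
- imaging.snapshot(name): name is "scene" or "side" or "wrist"; returns the picture (420x560x3 uint8, red, green, blue); there is no depth.
- imaging.camera_model(name): a dict with "vertical_fov" (degrees; the focal length in pixels is half the picture's height over the tangent of half this angle, whatever the lens; pixels are square), "cx", "cy" (the principal point, pixels), "k1" (the pictures are not rectified: a ray, as slopes to the right and down, at radius r is drawn at 1 + k1 r^2 times it, then the intrinsics apply), "pose" (4x4, takes a point from camera to world coordinates). Camera axes: x right, y down, z forward; pixel columns grow to the right and rows downward; lengths in m; the calibration is good to about 2 mm. A picture is of the moment at which its call begins: read the wrist's pose just before it. camera_model takes no time and is no camera call; for the wrist camera it gives the pose at the moment of the call.
- job.hand_in(): hands the job in; it is judged then, once.
The state is a dict: "time_s": time; "joints": joint angles; "joint_velocities": joint speeds; "joint_torque": joint torques, N m; "eef_pos": TCP position; "ee_rot": TCP orientation; "ft_force": force on the tool from outside, world axes, zero at the start; "torque": the same for the moment, N m; "finger_gap": opening from 0.0 (shut) to 1.0 (fully open); "gripper_force": force on a finger pad.
Only numpy, scipy, OpenCV 4.12 (cv2) and the standard library are available. Lean on these libraries where they do the work, as an engineer would, in place of code of your own. Each camera call takes 0.05 s, during which the arm holds its last target. There are 200 camera calls.

## Working session

There is one attempt and no reset: what is moved stays moved. The work goes in short steps, Python scripts to look and compute and a tool call to move; the robot and the scene stay as the last step left them, time stands still between calls to the robot, and variables do not carry over. Pictures are saved under pics/ and viewed, at most 10 in all, crops included, and the job is handed in when it is done.

Besides the shell and the picture viewer there is one more tool, called after "Call:" as name(argument=value, ...), one argument or row to a line, values as JSON. apply_moves: Moves the arm, as the interface text tells. Its arguments: {"type":"object","properties":{"rows":{"type":"array","items":{"type":"array","items":{"type":"array","items":{"type":"number"}}}},"hand":{"type":"number"},"grip_force":{"type":"number"}},"required":["rows"]}

```bash
mkdir -p pics; cat > h.py <<'E'
import numpy as np,cv2
from cell import arm,imaging,job
def snap(n,f,crop=None,s=1):
    im=imaging.snapshot(n)[:,:,::-1].copy(); cv2.imwrite('pics/raw_'+f,im)
    if crop: im=im[crop[1]:crop[3],crop[0]:crop[2]]
    cv2.imwrite('pics/'+f,cv2.resize(im,None,fx=s,fy=s,interpolation=cv2.INTER_CUBIC))
def par(m):
    f=210/np.tan(np.radians(m['vertical_fov'])/2)
    return f,np.array(m['pose'])
def ray(m,u,v):
    f,P=par(m); d=np.array([(u-m['cx'])/f,(v-m['cy'])/f]); s=d.copy()
    for _ in range(30): s=d/(1+m['k1']*(s@s))
    r=P[:3,:3]@np.array([s[0],s[1],1]); return P[:3,3],r/np.linalg.norm(r)
def atz(m,u,v,z):
    o,r=ray(m,u,v); return o+r*(z-o[2])/r[2]
def tri(*obs):
    A=np.zeros((3,3));b=np.zeros(3);R=[ray(*o) for o in obs]
    for o,r in R:
        M=np.eye(3)-np.outer(r,r);A+=M;b+=M@o
    p=np.linalg.solve(A,b); return p,[np.linalg.norm(np.cross(p-o,r)) for o,r in R]
def proj(m,p):
    f,P=par(m); c=P[:3,:3].T@(np.array(p)-P[:3,3]); s=c[:2]/c[2]; s=s*(1+m['k1']*(s@s))
    return s*f+[m['cx'],m['cy']]
E
python3 - <<'E'
from h import *
a=imaging
for n in('scene','side','wrist'): snap(n,n+'0.png')
s=[cv2.imread(f'pics/{n}0.png') for n in('scene','side','wrist')]
for n in('scene','side','wrist'):
    m=a.camera_model(n);print(n,{k:(np.round(v,3).tolist()) for k,v in m.items()})
print(arm.grip_depth,arm.get_state())
E
```

```text
scene {'vertical_fov': 56.133, 'cx': 287.991, 'cy': 210.406, 'k1': -0.082, 'pose': [[0.64, 0.597, -0.484, 0.975], [0.769, -0.491, 0.41, -0.264], [0.008, -0.634, -0.773, 0.958], [0.0, 0.0, 0.0, 1.0]]}
side {'vertical_fov': 49.811, 'cx': 278.488, 'cy': 214.758, 'k1': 0.03, 'pose': [[-0.873, -0.351, 0.338, 0.036], [-0.487, 0.641, -0.593, 0.897], [-0.008, -0.682, -0.731, 1.06], [0.0, 0.0, 0.0, 1.0]]}
wrist {'vertical_fov': 67.253, 'cx': 278.597, 'cy': 214.079, 'k1': -0.051, 'pose': [[1.0, 0.001, -0.002, 0.6], [0.001, -0.963, -0.271, 0.068], [-0.002, 0.271, -0.963, 0.373], [0.0, 0.0, 0.0, 1.0]]}
0.0187 {'time_s': 0.15, 'joints': array([-1.15118938e-01,  3.59346424e-01,  1.51116635e+00,  1.05567765e-05,
        1.27248359e+00, -1.15092397e-01]), 'joint_velocities': array([ 0.00045917, -0.00110505, -0.00290348,  0.00026008,  0.00019241,
        0.00095261]), 'joint_torque': array([ 1.72794025e-04, -5.28028965e+01, -2.78930157e+01, -4.07995576e-04,
        8.21093854e-03, -1.54210170e-05]), 'eef_pos': array([5.99493965e-01, 4.32685043e-05, 2.30649241e-01]), 'ee_rot': array([ 7.07117090e-01,  7.07096124e-01, -4.32051973e-04, -5.53137406e-04]), 'ft_force': array([ 0.5214601 , -0.20332322,  0.34326074]), 'torque': array([ 0.04040034,  0.02004136, -0.05300691]), 'gripper_force': 0.0, 'finger_gap': 0.9972619435590274}
```

View pics/scene0.png

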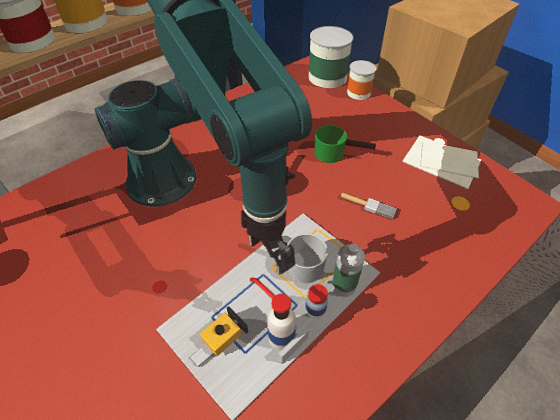

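View pics/side0.png

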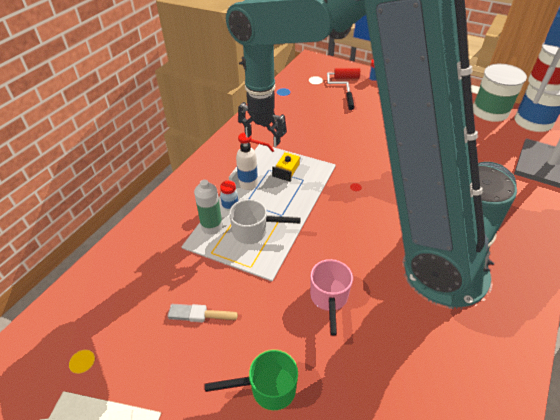

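The scene shows the plate at (160–380, 215–415). The aluminium pot is at about (308, 258), the red pump head at (281, 302), the yellow block at (222, 333), the jar at (317, 298), the can at (348, 268) and the brush at (370, 205). There are three pots: the aluminium one on the plate in the yellow frame (side view 248, 222), a pink one (side view 331, 285) and a green one (side view 273, 380). The aluminium one fits the description, and I'll confirm it in an enlarged crop.

```bash
python3 - <<'E'
import cv2
def c(f,x0,y0,x1,y1,s,o):
    im=cv2.imread('pics/'+f)[y0:y1,x0:x1]; im=cv2.resize(im,None,fx=s,fy=s,interpolation=cv2.INTER_CUBIC)
    for x in range((x0//20+1)*20,x1,20): cv2.putText(im,str(x),(int((x-x0)*s)-8,10),0,.35,(0,255,255),1);cv2.line(im,(int((x-x0+.5)*s),12),(int((x-x0+.5)*s),18),(0,255,255),1)
    for y in range((y0//20+1)*20,y1,20): cv2.putText(im,str(y),(0,int((y-y0)*s)+4),0,.35,(0,255,255),1);cv2.line(im,(24,int((y-y0+.5)*s)),(30,int((y-y0+.5)*s)),(0,255,255),1)
    cv2.imwrite('pics/'+o,im)
c('side0.png',170,110,350,290,3.3,'side0c.png')
c('scene0.png',150,205,390,420,2.75,'scene0c.png')
E
```

```text
(no output)
```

View pics/side0c.png

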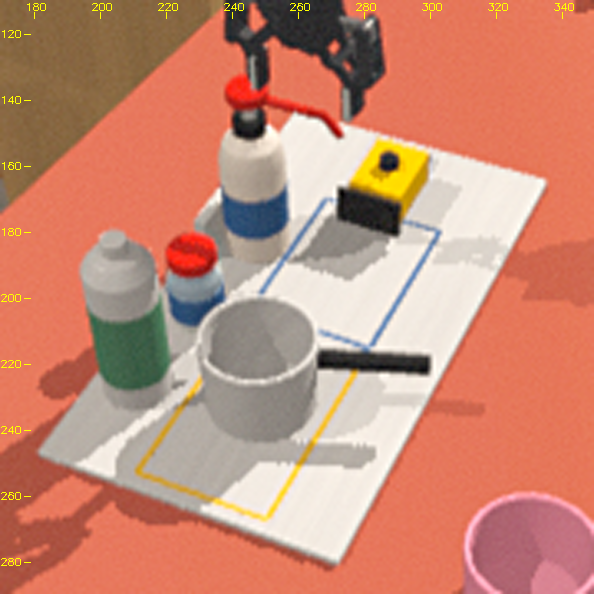

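View pics/scene0c.png

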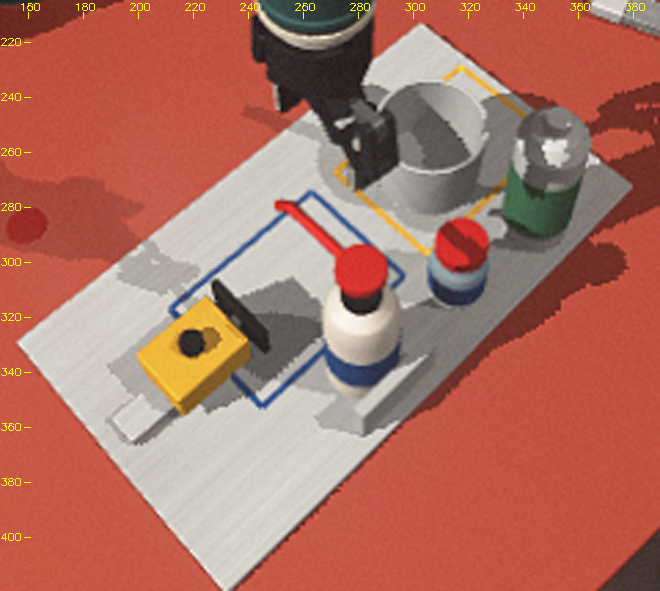

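View pics/wrist0.png

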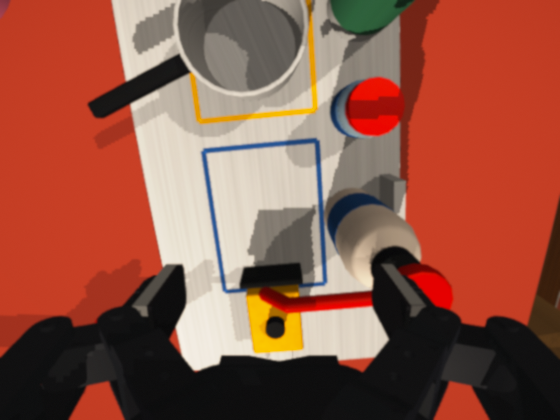

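The crops confirm the aluminium pot with the black handle, in the yellow frame. Its rim centre is at about (248, 213) in the side view and (307, 250) in the scene view. In the wrist view the handle end is at (97, 107). The pump head is at side (244.5, 137), scene (281, 301), with the spout tip at side (273.6, 151), scene (252, 279.5).

```bash
python3 - <<'E'
from h import *
from scipy.optimize import least_squares
S,D,W=[imaging.camera_model(n) for n in('scene','side','wrist')]
C=[(-.14,.23),(-.14,-.31),(.16,.23),(.16,-.31)]
ds=[(273,281.5),(335.8,164.5),(181.5,247.3),(259.4,143.9)]
sc=[(303,214),(157,329.7),(379.8,272.3),(231.8,419.5)]
print('corner z',[tri((D,*a),(S,*b))[0].round(4).tolist() for a,b in zip(ds,sc)])
def st(q,p):
    c,s=np.cos(q[2]),np.sin(q[2]); return np.array([q[0]+c*p[0]-s*p[1],q[1]+s*p[0]+c*p[1],p[2]])
def res(q): return np.concatenate([np.r_[proj(D,st(q,(*c,.008)))-a,proj(S,st(q,(*c,.008)))-b] for c,a,b in zip(C,ds,sc)])
r=least_squares(res,[.6,0,0]);q=r.x;print('station',q.round(4),np.degrees(q[2]),abs(r.fun).max())
np.save('q.npy',q)
inv=lambda p:(np.array([[np.cos(q[2]),np.sin(q[2])],[-np.sin(q[2]),np.cos(q[2])]])@(p[:2]-q[:2])).round(4)
for n,o in dict(rim=((D,248.2,213),(S,307,250.5)),hend=((D,300.3,220.3),(W,97,107)),hroot=((D,266.5,218.5),(W,185,66)),pump=((D,244.5,137.3),(S,281.3,301.4),(W,425,288)),spout=((D,273.6,150.9),(S,251.8,279.5),(W,268,298)),
  padtop=((D,282,169.5),(S,232.5,320),(W,272,267))).items():
    p,e=tri(*o);print(n,p.round(4),inv(p),np.round(e,4))
print([ (inv(atz(W,*p,.093))) for p in((97,107),(185,66))], atz(W,243,32,.093))
E
```

```text
corner z [[0.4152, 0.2708, -0.0001], [0.4657, -0.2666, 0.0043], [0.7134, 0.2974, 0.0044], [0.7612, -0.2382, 0.0064]]
station [0.5754 0.0553 0.0921] 5.275552290416676 1.9167591338524232
rim [0.5673 0.1478 0.0891] [0.0005 0.0928] [0.0011 0.0011]
hend [0.4275 0.085  0.0693] [-0.1445  0.0432] [0.0023 0.0023]
hroot [0.5166 0.1222 0.0682] [-0.0524  0.0721] [0.0023 0.0023]
pump [ 0.6846 -0.0297  0.2034] [ 0.101  -0.0947] [0.0027 0.0025 0.0052]
spout [ 0.5899 -0.0438  0.1796] [ 0.0054 -0.1   ] [0.0031 0.0023 0.003 ]
padtop [ 0.5898 -0.1001  0.0484] [ 1.00e-04 -1.56e-01] [0.0077 0.0086 0.014 ]
[array([-0.1294,  0.0419]), array([-0.0478,  0.066 ])] [0.57032254 0.14191508 0.093     ]
```

The fit is consistent: handle height 69 mm against 70, rim 89 against 93, and pump top 203 against 207. The handle is about 18° off square. I'll go above the handle with the tool turned so that the camera is on the robot's side.

Call:
apply_moves(
  rows=[
    [[36, -41, 0, 0], [36, -41, 0, 0], [36, -42, 0, 0], [0, 0, 0, -10.4], [0, 0, 0, -10.4], [0, 0, 0, -10.4], [0, 0, 0, -10.4], [0, 0, 0, -10.4], [0, 0, 0, -10.4], [0, 0, 0, -10.4], [0, 0, 0, -10.4], [0, 0, 0, -10.4]],
  ],
  hand=0,
)

```text
time_s: 1.65
eef_pos: [0.4757, 0.108, 0.2311]
ee_rot: [-0.034, 0.999, 0.0, -0.0]
ft_force: [-0.3, -1.1, 0.4]
finger_gap: 0.996
gripper_force: 0.0
```

Call:
apply_moves(
  rows=[
    [[0, 0, 0, -10.4], [0, 0, 0, -9.7], [0, 0, 35, 0], [0, 0, 35, 0], [0, 0, 0, 0], [0, 0, 0, 0]],
  ],
)

```text
time_s: 2.4
eef_pos: [0.4765, 0.1081, 0.1621]
ee_rot: [-0.205, 0.979, -0.0, 0.0]
ft_force: [-1.0, 0.1, -0.4]
finger_gap: 0.998
gripper_force: 0.0
```

```bash
python3 - <<'E'
from h import *
s=arm.get_state();print(s['eef_pos'],s['ee_rot'],s['time_s'])
m=imaging.camera_model('wrist');snap('wrist','w1.png')
import pickle;pickle.dump(m,open('w1.pkl','wb'))
print(np.round(m['pose'],3))
E
```

```text
[0.47654199 0.10807442 0.16210935] [-2.05359133e-01  9.78686627e-01 -2.04300834e-05  3.35381947e-04] 2.4
[[-0.403  0.881  0.248  0.414]
 [ 0.915  0.387  0.11   0.08 ]
 [ 0.     0.271 -0.963  0.305]
 [ 0.     0.     0.     1.   ]]
```

View pics/w1.png

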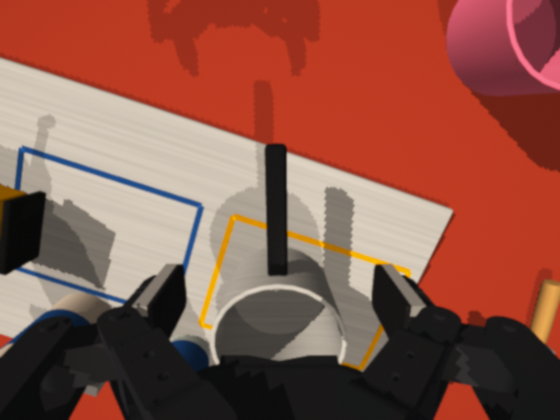

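The wrist view has the handle centred between the fingers, running from (276, 145) to (278, 275). The near frame edges run from (23, 148) to (202, 206) for blue and (235, 216) to (408, 271) for yellow.

```bash
python3 - <<'E'
from h import *
import pickle
m=pickle.load(open('w1.pkl','rb'));q=np.load('q.npy');s=arm.get_state();t=s['eef_pos']
inv=lambda p:(np.array([[np.cos(q[2]),np.sin(q[2])],[-np.sin(q[2]),np.cos(q[2])]])@(p[:2]-q[:2])).round(4)
e=atz(m,276,147,.078);r=atz(m,277.5,273,.078);d=r-e
print(e,r,np.linalg.norm(d),np.degrees(np.arctan2(d[1],d[0])),inv(e),inv(r))
for p in((23,148),(202,206),(235,216),(408,271),(0,58),(453,211)):print(atz(m,*p,.008).round(4),inv(atz(m,*p,.008)))
a,b=atz(m,23,148,.008),atz(m,408,271,.008);print(np.degrees(np.arctan2(*(a-b)[:2]))) 
from scipy.spatial.transform import Rotation as R
X=R.from_quat(s['ee_rot']).as_matrix();print(np.degrees(np.arctan2(X[1,0],X[0,0])), 'tool err to line', np.cross(d[:2]/np.linalg.norm(d[:2]),t[:2]-e[:2]), (t[:2]-e[:2])@d[:2]/np.linalg.norm(d[:2]))
E
```

```text
[0.42769908 0.0843376  0.078     ] [0.51643488 0.12442922 0.078     ] 0.09737237520141351 24.31387498556844 [-0.1444  0.0425] [-0.0523  0.0743]
[ 0.5282 -0.1362  0.008 ] [-0.0645 -0.1864]
[0.5125 0.0424 0.008 ] [-0.0638 -0.0071]
[0.5089 0.0755 0.008 ] [-0.0643  0.0263]
[0.4921 0.2617 0.008 ] [-0.0639  0.2132]
[ 0.4572 -0.1753  0.008 ] [-0.1388 -0.2188]
[0.4176 0.2704 0.008 ] [-0.1373  0.2287]
174.80817835035336
-156.2993156058238 tool err to line 0.0013276796159974076 0.05469384235655799<stdin>:10: DeprecationWarning: Arrays of 2-dimensional vectors are deprecated. Use arrays of 3-dimensional vectors instead. (deprecated in NumPy 2.0)
```

Call:
apply_moves(
  rows=[
    [[-3, -1.3, 30, -0.5], [0, 0, 30, 0], [0, 0, 30, 0], [0, 0, 21, 0], [0, 0, 0, 0], [0, 0, 0, 0]],
  ],
)

```text
time_s: 3.2
eef_pos: [0.4806, 0.1082, 0.0516]
ee_rot: [-0.21, 0.978, -0.0, 0.001]
ft_force: [-0.2, -0.1, 0.6]
finger_gap: 0.999
gripper_force: 0.0
```

Call:
apply_moves(
  rows=[
    [[0, 0, 0, 0], [0, 0, 0, 0], [0, 0, 0, 0], [0, 0, 0, 0], [0, 0, 0, 0], [0, 0, 0, 0], [0, 0, 0, 0], [0, 0, 0, 0]],
  ],
  hand=1,
  grip_force=20,
)

```text
time_s: 4.2
eef_pos: [0.4792, 0.108, 0.0505]
ee_rot: [-0.21, 0.978, 0.0, -0.0]
ft_force: [0.0, 0.1, 6.5]
finger_gap: 0.184
gripper_force: 26.1
```

Call:
apply_moves(
  rows=[
    [[0, 0, 0, 0], [0, 0, 0, 0], [0, 0, 0, 0], [0, 0, 0, 0]],
  ],
  grip_force=70,
)

```text
time_s: 4.7
eef_pos: [0.4792, 0.108, 0.0506]
ee_rot: [-0.21, 0.978, -0.0, -0.0]
ft_force: [-1.7, -0.4, 7.0]
finger_gap: 0.172
gripper_force: 70.1
```

Call:
apply_moves(
  rows=[
    [[0, 0, -0.3, 0], [0, 0, 0, 0], [0, 0, 0, 0]],
  ],
)

```text
time_s: 5.08
eef_pos: [0.4792, 0.108, 0.0506]
ee_rot: [-0.21, 0.978, 0.0, -0.0]
ft_force: [-0.3, -0.2, 3.5]
finger_gap: 0.174
gripper_force: 69.4
```

Call:
apply_moves(
  rows=[
    [[0, 0, -0.3, 0], [0, 0, 0, 0], [0, 0, 0, 0]],
  ],
)

```text
time_s: 5.45
eef_pos: [0.4793, 0.108, 0.0507]
ee_rot: [-0.21, 0.978, 0.0, -0.0]
ft_force: [0.8, 0.5, -2.5]
finger_gap: 0.172
gripper_force: 68.8
```

```bash
python3 - <<'E'
from h import *
N=12;q=np.load('q.npy');t=arm.get_state()['eef_pos'][:2]-q[:2]
c,s=np.cos(q[2]),np.sin(q[2]);t=np.array([c*t[0]+s*t[1],-s*t[0]+c*t[1]])
y0=np.radians(19.1);L=.0993;c0=t+L*np.array([np.cos(y0),np.sin(y0)]);print(t,c0)
p=t;out=[]
for k in range(1,N+1):
    f=k/N;w=3*f*f-2*f**3 if 0 else f;a=y0*(1-f);cc=c0+f*(np.array([.001,-.06])-c0);n=cc-L*np.array([np.cos(a),np.sin(a)])
    b=y0*(1-(k-1)/N)+np.pi;d=(n-p)*1e3;p=n
    out.append([round(float(d[0]*np.cos(b)+d[1]*np.sin(b)),1),round(float(d[0]*np.sin(b)-d[1]*np.cos(b)),1),0,1.59])
print(out)
E
```

```text
[-0.0908394  0.061336 ] [0.00299403 0.09382874]
[[4.3, -9.3, 0, 1.59], [4.0, -9.4, 0, 1.59], [3.6, -9.5, 0, 1.59], [3.3, -9.6, 0, 1.59], [2.9, -9.7, 0, 1.59], [2.6, -9.8, 0, 1.59], [2.3, -9.9, 0, 1.59], [1.9, -9.9, 0, 1.59], [1.5, -10.0, 0, 1.59], [1.2, -10.0, 0, 1.59], [0.8, -10.0, 0, 1.59], [0.5, -10.1, 0, 1.59]]
```

Call:
apply_moves(
  rows=[
    [[4.3, -9.3, 0.2, 1.6], [4, -9.4, 0, 1.6], [3.6, -9.5, 0, 1.6], [3.3, -9.6, 0, 1.6], [2.9, -9.7, 0, 1.6], [2.6, -9.8, 0, 1.6], [2.3, -9.9, 0, 1.6], [1.9, -9.9, 0, 1.6]],
  ],
)

```text
time_s: 6.45
eef_pos: [0.4801, 0.0261, 0.0506]
ee_rot: [-0.098, 0.995, 0.0, -0.0]
ft_force: [-0.6, 3.7, -1.3]
finger_gap: 0.173
gripper_force: 68.9
```

Call:
apply_moves(
  rows=[
    [[1.5, -10, 0, 1.6], [1.2, -10, 0, 1.6], [0.8, -10, 0, 1.6], [0.5, -10, 0, 1.5], [0, 0, 0, 0], [0, 0, 0, 0]],
  ],
)

```text
time_s: 7.2
eef_pos: [0.4827, -0.0141, 0.0507]
ee_rot: [-0.044, 0.999, -0.0, 0.0]
ft_force: [-0.5, -2.9, -2.0]
finger_gap: 0.171
gripper_force: 68.9
```

```bash
cat >> h.py <<'E'
def st():
    from scipy.spatial.transform import Rotation as R
    q=np.load('q.npy');S=arm.get_state();X=R.from_quat(S['ee_rot']).as_matrix();c,s=np.cos(q[2]),np.sin(q[2]);M=np.array([[c,s],[-s,c]])
    print('station tcp',(M@(S['eef_pos'][:2]-q[:2])).round(4),'z',S['eef_pos'][2].round(4),'toolx deg',np.degrees(np.arctan2(X[1,0],X[0,0])-q[2])%360,'F',(M@S['ft_force'][:2]).round(2),S['ft_force'][2].round(2),S['time_s'])
E
python3 -c "
from h import *
st();snap('side','side1.png',(170,110,350,290),3.3)"
```

```text
station tcp [-0.0987 -0.0606] z 0.0507 toolx deg 179.77413459750701 F [-0.76 -2.88] -1.96 7.2
```

View pics/side1.png

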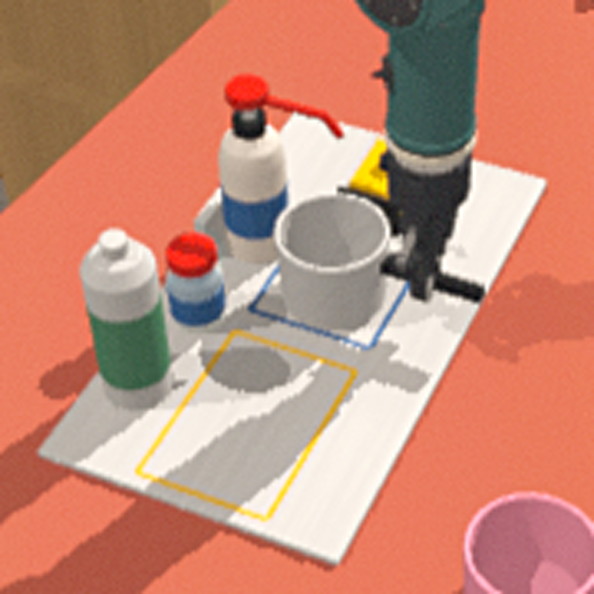

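The pot is in the lane with its handle square, just entering the blue place. Next I'll estimate the pad face from the first side picture, where its top edge runs (272.4, 166.7) to (291.2, 172.1) and its bottom edge (273, 175.2) to (291.2, 181.2).

```bash
python3 - <<'E'
from h import *
D=imaging.camera_model('side');q=np.load('q.npy')
inv=lambda p:(np.array([[np.cos(q[2]),np.sin(q[2])],[-np.sin(q[2]),np.cos(q[2])]])@(p[:2]-q[:2])).round(4)
for u,v,z in((272.4,166.7,.064),(291.2,172.1,.064),(273,175.2,.02),(291.2,181.2,.02)):print(inv(atz(D,u,v,z)))
import pickle;m=pickle.load(open('w1.pkl','rb'))
for u,v,z in((45,192,.064),(8,272,.02),(41,248,.02)):print('w',inv(atz(m,u,v,z)))
E
```

```text
[ 0.032  -0.1509]
[-0.0361 -0.1508]
[ 0.0336 -0.1574]
[-0.0352 -0.1543]
w [-0.0529 -0.1218]
w [ 0.0646 -0.1805]
w [ 0.0255 -0.1486]
```

Call:
apply_moves(
  rows=[
    [[0, -1, 0, 0.2], [0, -1, 0, 0], [0, -1, 0, 0], [0, -1, 0, 0]],
  ],
)

```text
time_s: 7.75
eef_pos: [0.4827, -0.0169, 0.0507]
ee_rot: [-0.043, 0.999, 0.0, -0.0]
ft_force: [-0.5, 3.5, -0.7]
finger_gap: 0.174
gripper_force: 69.0
```

Call:
apply_moves(
  rows=[
    [[0, -1, 0, 0], [0, -1, 0, 0]],
  ],
)

```text
time_s: 8.0
eef_pos: [0.4829, -0.0193, 0.0506]
ee_rot: [-0.043, 0.999, 0.0, -0.0]
ft_force: [-0.4, 3.3, -1.1]
finger_gap: 0.175
gripper_force: 69.0
```

Call:
apply_moves(
  rows=[
    [[0, -1, 0, 0], [0, -1, 0, 0]],
  ],
)

```text
time_s: 8.25
eef_pos: [0.4832, -0.0215, 0.0507]
ee_rot: [-0.043, 0.999, 0.0, -0.0]
ft_force: [-1.1, 3.3, -0.9]
finger_gap: 0.175
gripper_force: 69.0
```

Sliding friction is about 3.4 N. I estimate the pad face at station y of about -0.151 to -0.155, so touch should come with the pot at about -0.097 to -0.101. The pot is now at about -0.068.

Call:
apply_moves(
  rows=[
    [[0, -2, 0, 0], [0, -2, 0, 0], [0, -2, 0, 0], [0, -2, 0, 0], [0, -2, 0, 0], [0, -2, 0, 0], [0, -1, 0, 0], [0, -1, 0, 0], [0, -1, 0, 0], [0, -1, 0, 0]],
  ],
)

```text
time_s: 9.5
eef_pos: [0.4846, -0.0373, 0.0507]
ee_rot: [-0.043, 0.999, 0.0, -0.0]
ft_force: [-1.3, 3.5, -2.3]
finger_gap: 0.171
gripper_force: 68.9
```

```bash
python3 -c "
from h import *
st()"
```

```text
station tcp [-0.0989 -0.0839] z 0.0507 toolx deg 179.62752613088622 F [-0.95  3.6 ] -2.31 9.5
```

Call:
apply_moves(
  rows=[
    [[0, -1, 0, 0], [0, -1, 0, 0]],
  ],
)

```text
time_s: 9.75
eef_pos: [0.4847, -0.0394, 0.0507]
ee_rot: [-0.043, 0.999, 0.0, -0.0]
ft_force: [-0.2, 2.7, -1.5]
finger_gap: 0.175
gripper_force: 68.9
```

Call:
apply_moves(
  rows=[
    [[0, -1, 0, 0], [0, -1, 0, 0]],
  ],
)

```text
time_s: 10.0
eef_pos: [0.4849, -0.0414, 0.0507]
ee_rot: [-0.043, 0.999, 0.0, -0.0]
ft_force: [-0.7, 3.4, -1.5]
finger_gap: 0.173
gripper_force: 68.9
```

Call:
apply_moves(
  rows=[
    [[0, -1, 0, 0], [0, -1, 0, 0]],
  ],
)

```text
time_s: 10.25
eef_pos: [0.4851, -0.0434, 0.0507]
ee_rot: [-0.043, 0.999, 0.0, -0.0]
ft_force: [0.4, 2.8, -2.1]
finger_gap: 0.172
gripper_force: 68.9
```

Call:
apply_moves(
  rows=[
    [[0, -1, 0, 0], [0, -1, 0, 0]],
  ],
)

```text
time_s: 10.5
eef_pos: [0.4853, -0.0454, 0.0507]
ee_rot: [-0.043, 0.999, 0.0, -0.0]
ft_force: [-0.2, 2.5, -1.6]
finger_gap: 0.173
gripper_force: 68.9
```

Call:
apply_moves(
  rows=[
    [[0, -1, 0, 0], [0, -1, 0, 0]],
  ],
)

```text
time_s: 10.75
eef_pos: [0.4855, -0.0474, 0.0507]
ee_rot: [-0.043, 0.999, -0.0, -0.0]
ft_force: [-0.5, 3.7, -1.3]
finger_gap: 0.177
gripper_force: 68.9
```

Call:
apply_moves(
  rows=[
    [[0, -1, 0, 0], [0, -1, 0, 0]],
  ],
)

```text
time_s: 11.0
eef_pos: [0.4856, -0.0493, 0.0507]
ee_rot: [-0.043, 0.999, 0.0, -0.0]
ft_force: [-0.3, 3.0, -1.7]
finger_gap: 0.171
gripper_force: 68.9
```

Call:
apply_moves(
  rows=[
    [[0, -1, 0, 0], [0, -1, 0, 0]],
  ],
)

```text
time_s: 11.25
eef_pos: [0.4857, -0.0512, 0.0507]
ee_rot: [-0.043, 0.999, 0.0, -0.0]
ft_force: [0.1, 4.7, -2.5]
finger_gap: 0.171
gripper_force: 69.0
```

Call:
apply_moves(
  rows=[
    [[0, -1, 0, 0]],
  ],
)

```text
time_s: 11.38
eef_pos: [0.4858, -0.0522, 0.0507]
ee_rot: [-0.043, 0.999, 0.0, -0.0]
ft_force: [-1.2, 4.5, -0.9]
finger_gap: 0.174
gripper_force: 69.0
```

Call:
apply_moves(
  rows=[
    [[0, -1, 0, 0]],
  ],
)

```text
time_s: 11.5
eef_pos: [0.4858, -0.0532, 0.0507]
ee_rot: [-0.043, 0.999, 0.0, -0.0]
ft_force: [-2.0, 5.7, 0.0]
finger_gap: 0.17
gripper_force: 69.1
```

Call:
apply_moves(
  rows=[
    [[0, -1, 0, 0]],
  ],
)

```text
time_s: 11.62
eef_pos: [0.4859, -0.0541, 0.0507]
ee_rot: [-0.043, 0.999, 0.0, -0.0]
ft_force: [-1.3, 5.9, -0.6]
finger_gap: 0.172
gripper_force: 69.1
```

```bash
python3 - <<'E'
from h import *
st()
a=imaging.snapshot('scene')[:,:,::-1];st();b=imaging.snapshot('side')[:,:,::-1];st()
f=lambda im,x0,y0,x1,y1,s:cv2.resize(im[y0:y1,x0:x1],None,fx=s,fy=s,interpolation=cv2.INTER_CUBIC)
A=f(a,190,240,330,380,2.8);B=f(b,230,120,330,220,3.92)
cv2.imwrite('pics/c2.png',np.hstack([A,B]))
E
```

```text
station tcp [-0.0991 -0.1007] z 0.0507 toolx deg 179.63074034639084 F [-0.73  6.  ] -0.56 11.625
station tcp [-0.0991 -0.1008] z 0.0507 toolx deg 179.62815261515314 F [-0.27  5.2 ] -1.19 11.675
station tcp [-0.0991 -0.1008] z 0.0507 toolx deg 179.63080299912886 F [0.37 5.24] -0.85 11.725
```

View pics/c2.png

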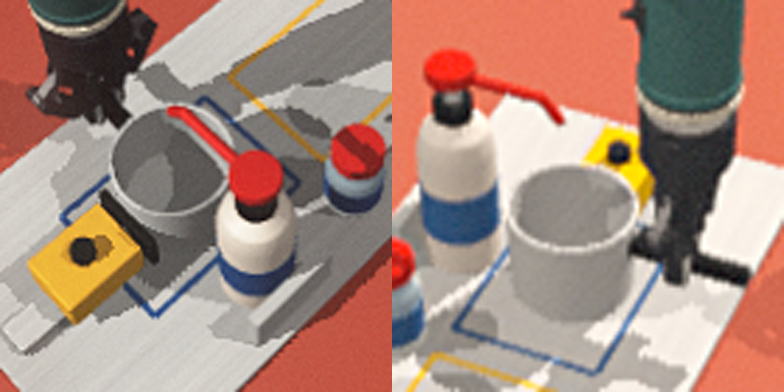

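The views show the pot touching the pad, under the spout, with its handle square. The pad force is about 2 N. I'll release gently.

Call:
apply_moves(
  rows=[
    [[0, 0, 0.2, 0], [0, 0, 0, 0], [0, 0, 0, 0]],
  ],
  grip_force=20,
)

```text
time_s: 12.1
eef_pos: [0.4859, -0.0542, 0.0506]
ee_rot: [-0.043, 0.999, 0.0, -0.0]
ft_force: [-1.7, 3.8, 1.5]
finger_gap: 0.173
gripper_force: 69.5
```

Call:
apply_moves(
  rows=[
    [[0, 0, 0, 0], [0, 0, 0, 0], [0, 0, 0, 0], [0, 0, 0, 0], [0, 0, 0, 0], [0, 0, 0, 0], [0, 0, 0, 0], [0, 0, 0, 0]],
  ],
  hand=0,
)

```text
time_s: 13.1
eef_pos: [0.486, -0.0543, 0.0505]
ee_rot: [-0.043, 0.999, 0.0, -0.0]
ft_force: [0.8, -1.7, 0.1]
finger_gap: 1.0
gripper_force: 0.0
```

```bash
python3 -c "
from h import *
st()"
```

```text
station tcp [-0.099  -0.1009] z 0.0505 toolx deg 179.62621782556712 F [ 0.62 -1.8 ] 0.11 13.1
```

Call:
apply_moves(
  rows=[
    [[0, 0, -15, 0], [0, 0, -30, 0], [0, 0, -40, 0], [0, 0, -40, 0], [0, 0, -40, 0], [0, 0, -40, 0], [0, 0, -25, 0], [0, 0, 0, 0]],
  ],
)

```text
time_s: 14.1
eef_pos: [0.4874, -0.0546, 0.2835]
ee_rot: [-0.043, 0.999, -0.001, 0.003]
ft_force: [0.3, -0.4, -0.3]
finger_gap: 1.001
gripper_force: 0.0
```

Call:
apply_moves(
  rows=[
    [[-30, 1, 0, 0], [-40, 1.2, 0, 0], [-45, 1.4, 0, 0], [-45, 1.4, 0, 0], [-40, 1.2, 0, 0], [0, 0, 0, 0], [0, 0, 0, 0], [0, 0, 0, 0], [0, 0, 0, 0]],
  ],
  hand=1,
)

```text
time_s: 15.22
eef_pos: [0.684, -0.0311, 0.2808]
ee_rot: [-0.043, 0.999, 0.0, -0.0]
ft_force: [-0.5, -0.5, -0.1]
finger_gap: -0.001
gripper_force: 0.0
```

```bash
python3 - <<'E'
from h import *
st()
a=imaging.snapshot('scene')[:,:,::-1];b=imaging.snapshot('side')[:,:,::-1]
f=lambda im,x0,y0,x1,y1,s:cv2.resize(im[y0:y1,x0:x1],None,fx=s,fy=s,interpolation=cv2.INTER_CUBIC)
cv2.imwrite('pics/c3.png',np.hstack([f(a,190,200,330,380,2.8),f(b,210,90,340,220,3.877)[:504]]))
E
```

```text
station tcp [ 0.1002 -0.096 ] z 0.2808 toolx deg 179.60603570675707 F [-0.55 -0.48] -0.11 15.225
```

View pics/c3.png

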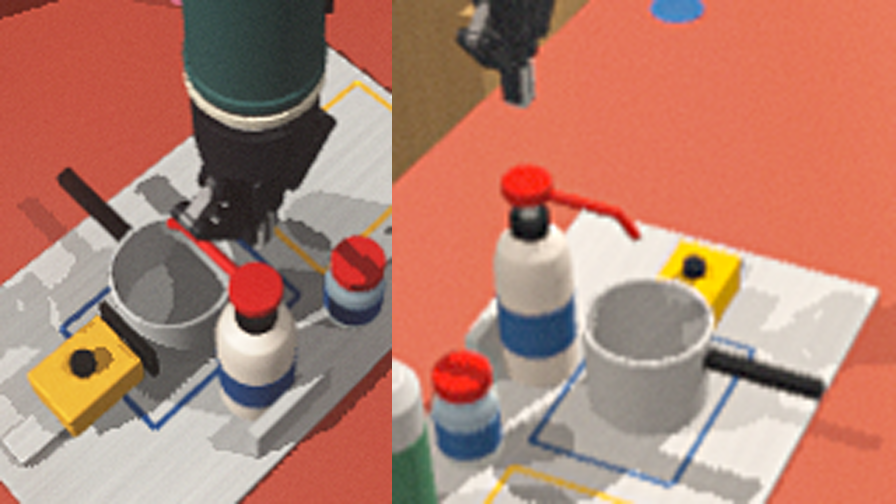

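The pot still stands against the pad with its handle square, and the shut fingers are above the pump head. (That composite came out at 896 x 504, wider than the 800 px limit, so I'll keep the next one smaller.) Now I'll press down.

Call:
apply_moves(
  rows=[
    [[0, 0, 20, 0], [0, 0, 25, 0], [0, 0, 20, 0], [0, 0, 3, 0], [0, 0, 2, 0], [0, 0, 2, 0], [0, 0, 2, 0]],
  ],
)

```text
time_s: 16.2
eef_pos: [0.6853, -0.0311, 0.2072]
ee_rot: [-0.043, 0.999, -0.0, 0.001]
ft_force: [-0.0, 0.3, -0.4]
finger_gap: -0.001
gripper_force: 0.0
```

Call:
apply_moves(
  rows=[
    [[0, 0, 2, 0], [0, 0, 2, 0], [0, 0, 1, 0]],
  ],
)

```text
time_s: 16.58
eef_pos: [0.6853, -0.0311, 0.2019]
ee_rot: [-0.043, 0.999, -0.0, 0.001]
ft_force: [0.2, -0.5, 3.9]
finger_gap: 0.002
gripper_force: 2.1
```

Call:
apply_moves(
  rows=[
    [[0, 0, 1, 0], [0, 0, 1, 0], [0, 0, 1, 0]],
  ],
)

```text
time_s: 16.95
eef_pos: [0.6853, -0.0311, 0.1988]
ee_rot: [-0.043, 0.999, -0.0, 0.0]
ft_force: [1.0, 1.0, 6.1]
finger_gap: -0.002
gripper_force: 2.7
```

Call:
apply_moves(
  rows=[
    [[0, 0, 1, 0], [0, 0, 1, 0], [0, 0, 1, 0]],
  ],
)

```text
time_s: 17.32
eef_pos: [0.6852, -0.031, 0.196]
ee_rot: [-0.043, 0.999, -0.0, 0.0]
ft_force: [0.9, 1.0, 6.7]
finger_gap: -0.0
gripper_force: 3.3
```

Call:
apply_moves(
  rows=[
    [[0, 0, 1, 0], [0, 0, 0.5, 0]],
  ],
)

```text
time_s: 17.58
eef_pos: [0.6853, -0.0311, 0.1946]
ee_rot: [-0.043, 0.999, -0.0, 0.001]
ft_force: [0.0, 0.3, 6.5]
finger_gap: 0.001
gripper_force: 3.6
```

Call:
apply_moves(
  rows=[
    [[0, 0, 0.5, 0], [0, 0, 0, 0]],
  ],
)

```text
time_s: 17.82
eef_pos: [0.6853, -0.0311, 0.1941]
ee_rot: [-0.043, 0.999, -0.0, 0.001]
ft_force: [0.0, -0.2, 6.5]
finger_gap: 0.001
gripper_force: 3.6
```

Call:
apply_moves(
  rows=[
    [[0, 0, 0.5, 0], [0, 0, 0, 0]],
  ],
)

```text
time_s: 18.08
eef_pos: [0.6853, -0.0311, 0.1937]
ee_rot: [-0.043, 0.999, -0.0, 0.001]
ft_force: [-0.1, -0.0, 7.3]
finger_gap: -0.003
gripper_force: 3.7
```

Call:
apply_moves(
  rows=[
    [[0, 0, 0.5, 0], [0, 0, 0, 0]],
  ],
)

```text
time_s: 18.32
eef_pos: [0.6853, -0.031, 0.1932]
ee_rot: [-0.043, 0.999, -0.0, 0.001]
ft_force: [-0.2, -1.2, 8.2]
finger_gap: -0.001
gripper_force: 3.8
```

Call:
apply_moves(
  rows=[
    [[0, 0, 0.4, 0], [0, 0, 0, 0]],
  ],
)

```text
time_s: 18.58
eef_pos: [0.6853, -0.0311, 0.1931]
ee_rot: [-0.043, 0.999, -0.0, 0.001]
ft_force: [0.3, 0.6, 8.6]
finger_gap: -0.002
gripper_force: 4.4
```

Call:
apply_moves(
  rows=[
    [[0, 0, 0.4, 0], [0, 0, 0, 0]],
  ],
)

```text
time_s: 18.82
eef_pos: [0.6853, -0.0311, 0.1931]
ee_rot: [-0.043, 0.999, -0.0, 0.001]
ft_force: [-1.1, 0.4, 11.1]
finger_gap: -0.004
gripper_force: 5.3
```

The pump is solid at the bottom: 0.1931 m at 11 N. I'll let it rise and retreat.

Call:
apply_moves(
  rows=[
    [[0, 0, -2, 0], [0, 0, -3, 0], [0, 0, -4, 0], [0, 0, -6, 0], [0, 0, -10, 0], [0, 0, -25, 0], [0, 0, -30, 0], [0, 0, -20, 0], [0, 0, 0, 0], [0, 0, 0, 0]],
  ],
)

```text
time_s: 20.08
eef_pos: [0.6839, -0.0309, 0.2903]
ee_rot: [-0.043, 0.999, 0.0, -0.001]
ft_force: [1.2, -0.2, -1.4]
finger_gap: -0.0
gripper_force: 0.0
```

```bash
python3 - <<'E'
from h import *
st()
a=imaging.snapshot('scene')[:,:,::-1];b=imaging.snapshot('side')[:,:,::-1]
f=lambda im,x0,y0,x1,y1,w,h:cv2.resize(im[y0:y1,x0:x1],(w,h),interpolation=cv2.INTER_CUBIC)
cv2.imwrite('pics/c4.png',np.hstack([f(a,160,200,400,420,390,358),f(b,160,70,360,290,390,429)[:358]]))
E
```

```text
station tcp [ 0.1002 -0.0958] z 0.2903 toolx deg 179.62276052001653 F [ 1.22 -0.34] -1.36 20.075
```

View pics/c4.png

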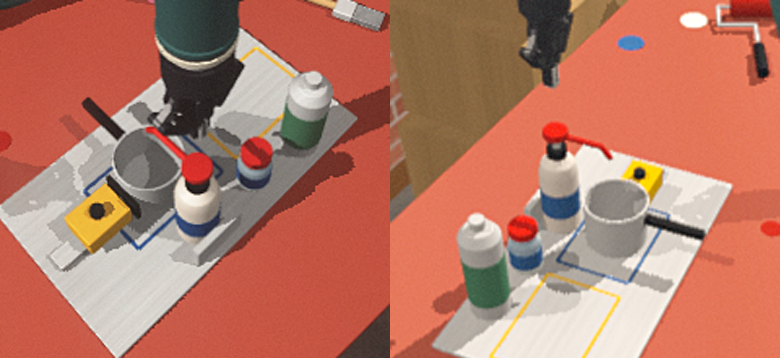

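The pump is up again, the pot stands against the pad with its handle square, and the bystanders are where they were. The robot is clear, so I'll hand in.

```bash
python3 -c "
from cell import job
print(job.hand_in())"
```

```text
the job is handed in; nothing more can be done
None
```

Job handed in, result not reported: the pot was slid to the blue place and stands against the pad, pushed in by my estimate about 4 mm at about 2 N, with its handle square to within about half a degree; the pump was pressed to its solid bottom at about 11 N and came back up; the jar, spray can and brush were not touched; the robot is clear at about 20 s; one picture I viewed was 896 px wide, over the 800 px limit.

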